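# Weigh the mended knight on the kitchen scale

## Robot

A 6-joint arm with a two-finger parallel gripper is mounted at the origin on the work surface. World frame = base frame: x ahead of the robot, y to its left, z up, the work surface at z = 0. Lengths are in m, angles in rad, forces in N, time in s.
With the tool pointing down it reaches from about 0.3 to 0.875 m from the base axis. Payload 6.4 kg.
Tool frame: the origin (TCP) lies on the centre line of the jaws, within the pads' length; the fingertips stand ctrl.tip_extent ahead of it and the grasp point (between the pads) lies 8 mm behind it (ctrl.tip_extent is the distance from the TCP to the fingertips, in m); z points along the fingers, y is the line along which they close (so a half turn about z gives the same grasp; the last joint's range is limited). The gripper opens to 85 mm and grips with 20 to 120 N. Pads are 22 mm wide; open, the fingers measure 114 mm over their backs; the gripper's body (76 mm by 85 mm) begins 54 mm behind the grasp point. The pads swing forward as they close: fully open they stand 13 mm farther back than shut.
Start: joints at [-0.206, 0.181, 1.607, -0, 1.354, -0.206], TCP at [0.575, 0, 0.242] pointing down, gripper open.
Joint ranges: [-2.99, 2.99], [-0.89, 2.07], [0.3, 2.58], [-1.14, 4.28], [0, 2.63], [-3.12, 3.12]. Speed limits (rad/s): [2.57, 2.57, 3.01, 3.14, 3.14, 3.14].

## Interface

Orientations are given as a unit quaternion [w, x, y, z].
In Python, from bench import ctrl gives the robot as it stands.
- The arm moves only by the shell command python3 -m handwheel 'ROWS'. ROWS is JSON, a list of rows, each a list of 7 numbers: the turn, a rotation vector about the tool's x, y, z as a fraction of full scale, then the shift along the tool's x, y, z as a fraction of full scale, then the opening, from 0 (shut) to 1 (fully open). In form: [[rx, ry, rz, x, y, z, jaw], ...]. A call has exactly 8 rows; each row shifts and turns the commanded pose from where the row before left it, along the tool's axes as they then stand; what a row does not reach is not made up. Full scale, the value 1, is 300 mm for a shift and pi rad for a turn. A row lasts 1/10 s, in which the tool goes at most 50 mm and 8.59 degrees, less where a joint would pass 70% of its speed; a pose out of reach is approached as far as the arm can. A call with a number of a shift or a turn outside -1 to 1 is refused whole. A call with a gripper value outside its range is refused whole. The fingers move at their own pace and stop on an object; the grip force is fixed at half the most. Time passes only in rows, so rows that do not move let the fingers close, or fill a call up. It gives the time, the measured TCP pose, the force, the opening and the grip force at its end, in the units of the state.
- ctrl.get_obs(): the state, without advancing time (a new reading comes with each control period).
- ctrl.camera(name): name is "scene" or "side" or "wrist"; returns the picture (480x640x3 uint8, blue, green, red); there is no depth.
- ctrl.camera_model(name): a dict with "camera_matrix" (3x3 intrinsics, pixels), "cam_to_world" (4x4, takes a point from camera to world coordinates). Camera axes: x right, y up, looking along -z (the intrinsics and any distortion apply to the point x, -y, -z); pixel columns grow to the right and rows downward; lengths in m; the calibration is good to about 2 mm. A picture is of the moment at which its call begins: read the wrist's pose just before it. camera_model takes no time and is no camera call; for the wrist camera it gives the pose at the moment of the call.
- ctrl.hand_in(): hands the job in; it is judged then, once.
The state is a dict: "time_s": time; "q": joint angles; "dq": joint speeds; "joint_efforts": joint torques, N m; "eef_pos": TCP position; "eef_rot": TCP orientation; "wrist_force": force on the tool from outside, world axes, zero at the start; "torque": the same for the moment, N m; "opening": opening from 0.0 (shut) to 1.0 (fully open); "grasp_force": force on a finger pad.
Only numpy, scipy, OpenCV 4.12 (cv2) and the standard library are available. Lean on these libraries where they do the work, as an engineer would, in place of code of your own. Each camera call takes 0.05 s, during which the arm holds its last target. There are 200 camera calls.

## Task

The wooden chess knight leaning in the grey silicone stand has just been re-weighted, and I want to know what it weighs. Lift it out and stand it upright in the middle of the kitchen scale's pan, wholly inside the ring marked there; set it down gently and already upright (not leaning so that it rocks into place), without dropping it on the pan or driving the pan down to its stop, and let go so that the reading settles. Do not ring the desk bell, and leave everything else where it stands.

Things in the scene. Friction and masses are not known exactly. Their poses are not given: they have to be found in the camera images.
- knight_mid (a point): Chess knight to weigh: plain wood, 110 mm tall, 0.15 to 0.31 kg, at the start leaning in the grey stand, 26 degrees (0.45 rad) off vertical. Point on its axis half-way up, 55 mm above the flat underside. z runs foot to ears along the piece (leaning at the start), x to the muzzle, y across the flat cheeks. Round foot 50 mm in diameter, narrowing to 34 mm at 30 mm up.
- knight_neck (a point): Point on the same knight's axis 72 mm above its underside, a good place to grip. Neck and head have flat parallel cheeks 26 mm apart (along y) from 30 to 98 mm above the underside; along x the neck spans -23 to +13 mm and the head reaches +28 mm at the muzzle (75 to 95 mm up). The ears end at 110 mm. Same axes. (An identical knight stands upright on the folded chessboard: not this one.)
- stand_seat (a point): Grey silicone stand, fixed, base 130 x 100 mm. Point: middle of its sloping seat, under the knight's foot, 50 mm above the table. Its x axis is level; the knight leans to -x (roughly to the robot), on a back ledge 40 mm high along the knight. Two cheeks at y = +-32 mm, 6 mm thick, rise 16 mm above the seat. The +x side is open. Way out: up along the knight's axis.
- pan_mid (a point): Centre of the top face of the scale's round steel pan, 125 mm above the table unloaded; goes down with the pan. The pan is flat, 150 mm in diameter, with a thin flat black ring mark 80 mm in diameter about this centre. The scale's body is a fixed white box, 160 x 160 mm, 80 mm high, with a dial on the front.
- pan (a joint): How far the pan is pressed down (m): 0 unloaded, 0.025 at its stop. Spring of 600 N/m, lightly preloaded (about 0.25 N), damped; the knight alone presses it down about 2 to 5 mm.
- sugar_mid (a point): Steel sugar bowl with closed lid, 90 mm in diameter, 94 mm high, on the table between scale and stand. Point 47 mm up. Loose. Leave alone.
- bell_button (a joint): Press button of the grey plastic desk bell (fixed, 72 mm in diameter, 49 mm high, in front of the robot between scale and stand): 0 up, 0.005 fully pressed (rings). Leave alone.
- bell_top (a point): Top of the desk bell's button, 49 mm above the table.
There are look-alikes about, which are no part of the job. What is shaped like the part that bears stand_seat but orange is not meant. What is shaped like the part that bears knight_mid but orange is not meant.

How it is judged:
By the outcome, as a careful person would: the job done as asked, in the order asked, and still so for the second after the job is handed in, with the robot touching nothing.
It also fails if it takes over 42 s, if anything falls off the work surface, if the arm or the gripper's body presses on something with over 40 N, if the wrist force passes 120 N, or if a joint passes its speed limit or range.

## Working session

There is one attempt and no reset: what is moved stays moved. The work goes in short steps, Python scripts to look and compute and a shell command to move; the robot and the scene stay as the last step left them, time stands still between calls to the robot, and variables do not carry over. Pictures are saved under pics/ and viewed, at most 10 in all, crops included, and the job is handed in when it is done.

```bash
mkdir -p pics; cat > h.py <<'E'
import numpy as np, cv2
from bench import ctrl
from scipy.spatial.transform import Rotation as R
def snap(n,f):
    im=ctrl.camera(n); cv2.imwrite('pics/'+f,im); return im
def proj(n,P):
    m=ctrl.camera_model(n);K=np.array(m['camera_matrix']);T=np.linalg.inv(np.array(m['cam_to_world']))
    P=np.atleast_2d(P);c=P@T[:3,:3].T+T[:3,3];c=c*[1,-1,-1];u=c@K.T;return u[:,:2]/u[:,2:]
def ray(n,px):
    m=ctrl.camera_model(n);K=np.array(m['camera_matrix']);T=np.array(m['cam_to_world'])
    d=np.linalg.inv(K)@[px[0],px[1],1];d=T[:3,:3]@(d*[1,-1,-1]);return T[:3,3],d
def atz(n,px,z):
    o,d=ray(n,px);return o+d*(z-o[2])/d[2]
E
python3 - <<'E'
from h import *
for n in ['scene','side']:
    snap(n,n+'0.png'); m=ctrl.camera_model(n);print({k:np.round(v,3).tolist() if not isinstance(v,str) else v for k,v in m.items()})
o=ctrl.get_obs();print(o['eef_rot'],o['eef_pos'],ctrl.tip_extent)
E
```

```text
{'camera_matrix': [[510.276, 0.0, 314.687], [0.0, 510.276, 236.255], [0.0, 0.0, 1.0]], 'cam_to_world': [[-0.809, -0.34, 0.48, 0.982], [0.588, -0.497, 0.639, 0.803], [0.021, 0.799, 0.601, 0.792], [0.0, 0.0, 0.0, 1.0]]}
{'camera_matrix': [[608.174, 0.0, 319.894], [0.0, 608.174, 239.175], [0.0, 0.0, 1.0]], 'cam_to_world': [[0.924, 0.217, -0.315, -0.016], [-0.383, 0.538, -0.751, -1.002], [0.006, 0.815, 0.58, 0.908], [0.0, 0.0, 0.0, 1.0]]}
[-6.48096850e-04  7.07125275e-01  7.07087864e-01 -4.22592215e-04] [5.74521101e-01 9.75086332e-05 2.41493129e-01] 0.011
```

View pics/scene0.png

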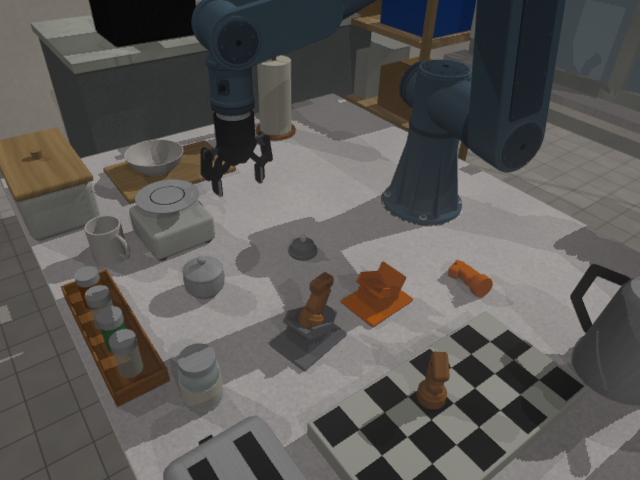

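View pics/side0.png

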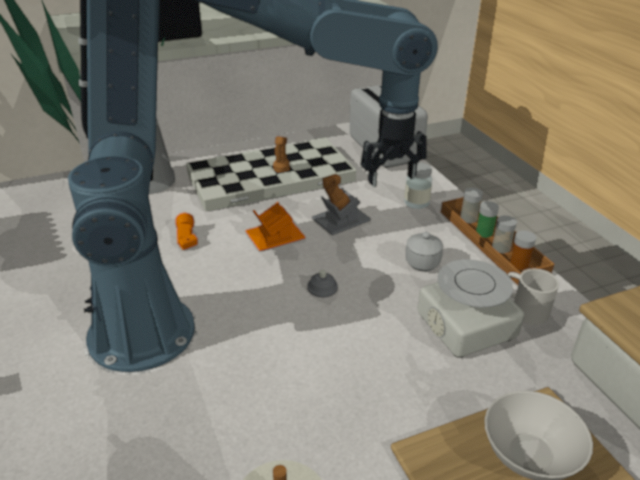

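The scene view shows the knight near (316,300) in the grey stand and the pan near (168,196). In the side view the knight is near (338,193) and the pan near (475,285). I'll enlarge both areas.

```bash
python3 - <<'E'
from h import *
a=cv2.imread('pics/scene0.png');b=cv2.imread('pics/side0.png')
c=lambda im,x,y:cv2.resize(im[y:y+100 if 0 else y+100,x:x+133],(798//2*1,300),interpolation=cv2.INTER_CUBIC)
# each tile: 3x
t=[c(a,245,268),c(b,275,155),c(a,105,160),c(b,410,245)]
cv2.imwrite('pics/comp.png',np.vstack([np.hstack(t[:2]),np.hstack(t[2:])]))
p=atz('scene',(168,196),.125);q=atz('side',(475,285),.125);print(p,q)
for n,px in(('scene',(307,333)),('side',(342,217))):print(atz(n,px,.05),atz(n,px,0.02))
E
```

```text
[ 0.64598594 -0.23415859  0.125     ] [ 0.63841511 -0.25123821  0.125     ]
[0.58450258 0.2578935  0.05      ] [0.56843327 0.2358432  0.02      ]
[0.5407458  0.17925709 0.05      ] [0.56020907 0.22057648 0.02      ]
```

View pics/comp.png

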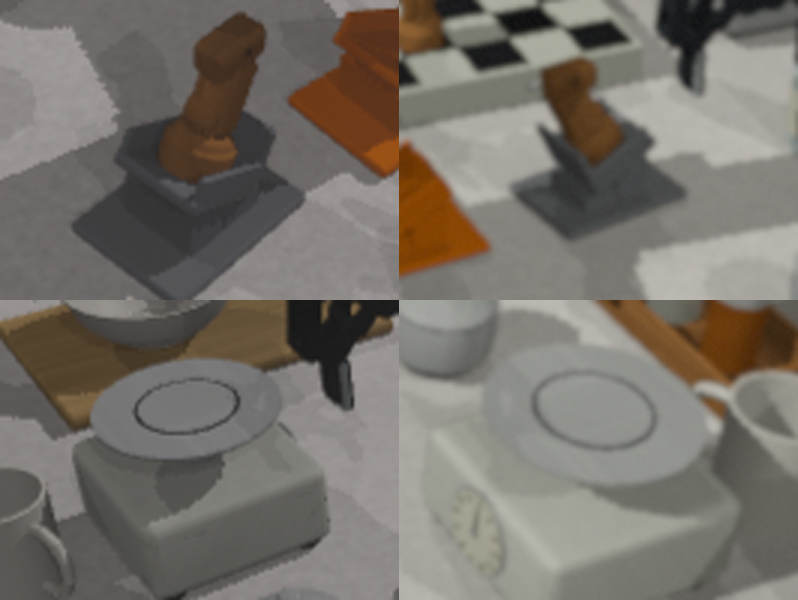

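```bash
python3 - <<'E'
from h import *
from scipy.optimize import least_squares
print('pan',atz('scene',(167.3,195.3),.125),atz('side',(475,281.7),.125))
S=np.array([(269.3,344),(307.3,367),(346,334.7)]);D=np.array([(312.3,218.3),(332.7,234.3),(370.7,218.3)])
for z in(0,.01):
  for n,p in(('scene',S),('side',D)):
    w=np.array([atz(n,x,z) for x in p]);print(z,n,w[:,:2].round(3).tolist(),np.linalg.norm(np.diff(w,axis=0),axis=1).round(3),'ctr',((w[0]+w[2])/2).round(3))
print(ctrl.get_obs()['q'])
m=ctrl.camera_model('wrist');o=ctrl.get_obs()
T=np.eye(4);T[:3,:3]=R.from_quat(np.roll(o['eef_rot'],-1)).as_matrix();T[:3,3]=o['eef_pos']
print((np.linalg.inv(T)@m['cam_to_world']).round(3),m['camera_matrix'],T.round(3))
E
```

```text
pan [ 0.6461167  -0.23801967  0.125     ] [ 0.64442018 -0.24241733  0.125     ]
0 scene [[0.637, 0.202], [0.607, 0.292], [0.495, 0.271]] [0.095 0.115] ctr [0.566 0.236 0.   ]
0 side [[0.496, 0.272], [0.517, 0.182], [0.643, 0.213]] [0.092 0.129] ctr [0.569 0.243 0.   ]
0.01 scene [[0.641, 0.209], [0.612, 0.299], [0.501, 0.278]] [0.094 0.113] ctr [0.571 0.243 0.01 ]
0.01 side [[0.49, 0.258], [0.511, 0.169], [0.635, 0.2]] [0.091 0.128] ctr [0.563 0.229 0.01 ]
[-2.06336273e-01  1.81427622e-01  1.60791443e+00  2.01656069e-06
  1.35379801e+00 -2.06283802e-01]
[[-0.     0.949  0.316  0.082]
 [ 1.     0.    -0.    -0.   ]
 [-0.     0.316 -0.949 -0.132]
 [ 0.     0.     0.     1.   ]] [[356.19096509   0.         319.583728  ]
 [  0.         356.19096509 244.73070435]
 [  0.           0.           1.        ]] [[ 0.     1.    -0.002  0.575]
 [ 1.    -0.     0.     0.   ]
 [ 0.    -0.002 -1.     0.241]
 [ 0.     0.     0.     1.   ]]
```

```bash
cat >> h.py <<'E'
from scipy.linalg import logm,expm
def cur():
    o=ctrl.get_obs();T=np.eye(4);T[:3,:3]=R.from_quat(np.roll(o['eef_rot'],-1)).as_matrix();T[:3,3]=o['eef_pos'];return T
def plan(Tg,N,Tc=None):
    Tc=cur() if Tc is None else Tc
    D=np.linalg.inv(Tc)@Tg;S=expm(np.real(logm(D))/N)
    r=R.from_matrix(S[:3,:3]).as_rotvec()/np.pi;t=S[:3,3]/.3
    print('row',np.r_[r,t].round(4).tolist(),'x',N,'ang/row deg',np.degrees(np.linalg.norm(r*np.pi)).round(2),'mm/row',(np.linalg.norm(t)*300).round(1))
    T=Tc.copy();pts=[]
    for i in range(N):T=T@S;pts.append(T[:3,3].round(3).tolist())
    print('path',pts[N//4],pts[N//2],pts[3*N//4],pts[-1])
def pose(p,z,y):
    z=np.array(z)/np.linalg.norm(z);y=np.array(y)-np.dot(y,z)*z;y/=np.linalg.norm(y)
    T=np.eye(4);T[:3,:3]=np.c_[np.cross(y,z),y,z];T[:3,3]=p;return T
def tri(ps):
    A=np.zeros((3,3));b=np.zeros(3)
    for n,px in ps:
        o,d=ray(n,px);d=d/np.linalg.norm(d);M=np.eye(3)-np.outer(d,d);A+=M;b+=M@o
    X=np.linalg.solve(A,b);return X,[(proj(n,X)[0]-px).round(1).tolist() for n,px in ps]
E
python3 - <<'E'
from h import *
print('head',tri([('scene',(321,284.7)),('side',(332.7,181.7))]))
print('foot/neck junction',tri([('scene',(312,312)),('side',(339,196))]))
yaw=np.radians(14);xs=np.array([np.cos(yaw),np.sin(yaw),0]);ys=np.array([-xs[1],xs[0],0])
a=-np.sin(.45)*xs+np.cos(.45)*np.array([0,0,1])
seat=np.r_[.567,.238,.05];print('neck if seat centred',seat+.072*a, 'head',seat+.086*a,proj('scene',seat+.086*a),proj('side',seat+.086*a))
E
```

```text
head (array([0.53421479, 0.23009445, 0.12848502]), [[-0.5, 0.1], [-0.4, -0.1]])
foot/neck junction (array([0.5583121 , 0.23807633, 0.07556282]), [[0.2, -0.0], [0.2, 0.0]])
neck if seat centred [0.53661275 0.23042361 0.11483219] head [0.53070411 0.22895042 0.12743845] [[321.60521452 284.15906629]] [[331.23955989 182.44737812]]
```

```bash
python3 - <<'E'
from h import *
yaw=np.radians(14);xs=np.array([np.cos(yaw),np.sin(yaw),0]);ys=np.array([-xs[1],xs[0],0])
a=-np.sin(.45)*xs+np.cos(.45)*np.array([0,0,1])
neck=np.r_[.567,.238,.05]+.072*a
plan(pose(neck+.12*a,-a,-ys),16)
E
```

```text
row [-0.006, 0.0076, 0.0259, 0.0274, -0.0448, 0.0075] x 16 ang/row deg 4.98 mm/row 15.9
path [0.516, 0.052, 0.23] [0.487, 0.108, 0.223] [0.479, 0.171, 0.221] [0.486, 0.218, 0.223]
```

```bash
python3 -m handwheel '[[-0.006,0.0076,0.0259,0.0274,-0.0448,0.0075,1],[-0.006,0.0076,0.0259,0.0274,-0.0448,0.0075,1],[-0.006,0.0076,0.0259,0.0274,-0.0448,0.0075,1],[-0.006,0.0076,0.0259,0.0274,-0.0448,0.0075,1],[-0.006,0.0076,0.0259,0.0274,-0.0448,0.0075,1],[-0.006,0.0076,0.0259,0.0274,-0.0448,0.0075,1],[-0.006,0.0076,0.0259,0.0274,-0.0448,0.0075,1],[-0.006,0.0076,0.0259,0.0274,-0.0448,0.0075,1]]'
python3 -m handwheel '[[-0.006,0.0076,0.0259,0.0274,-0.0448,0.0075,1],[-0.006,0.0076,0.0259,0.0274,-0.0448,0.0075,1],[-0.006,0.0076,0.0259,0.0274,-0.0448,0.0075,1],[-0.006,0.0076,0.0259,0.0274,-0.0448,0.0075,1],[-0.006,0.0076,0.0259,0.0274,-0.0448,0.0075,1],[-0.006,0.0076,0.0259,0.0274,-0.0448,0.0075,1],[-0.006,0.0076,0.0259,0.0274,-0.0448,0.0075,1],[-0.006,0.0076,0.0259,0.0274,-0.0448,0.0075,1]]'
python3 - <<'E'
from h import *
snap('wrist','w1.png')
yaw=np.radians(14);xs=np.array([np.cos(yaw),np.sin(yaw),0]);ys=np.array([-xs[1],xs[0],0])
a=-np.sin(.45)*xs+np.cos(.45)*np.array([0,0,1]);s=np.r_[.567,.238,.05];xk=np.cross(ys,a)
print(ctrl.get_obs()['q'],cur().round(3))
print('neck±13,ears,muzzle',proj('wrist',[s+.072*a,s+.072*a+.013*ys,s+.072*a-.013*ys,s+.11*a,s+.085*a+.028*xk,s+.085*a-.028*xk]).round(0).tolist())
E
```

```text
time_s: 0.9
eef_pos: [0.4924, 0.0933, 0.225]
eef_rot: [-0.014, 0.891, 0.438, 0.119]
wrist_force: [0.5, -0.5, 0.2]
opening: 0.995
grasp_force: 0.0
time_s: 1.7
eef_pos: [0.4862, 0.2182, 0.2231]
eef_rot: [-0.026, 0.967, 0.117, 0.223]
wrist_force: [0.1, -1.1, 0.2]
opening: 1.003
grasp_force: 0.0
[ 0.18880224 -0.17564913  2.07062934  0.03127167  0.79317437  1.50611942] [[ 0.874  0.235  0.426  0.486]
 [ 0.21  -0.972  0.104  0.22 ]
 [ 0.439 -0.001 -0.899  0.223]
 [ 0.     0.     0.     1.   ]]
neck±13,ears,muzzle [[323.0, 243.0], [305.0, 244.0], [340.0, 243.0], [323.0, 262.0], [323.0, 210.0], [323.0, 285.0]]
```

View pics/w1.png

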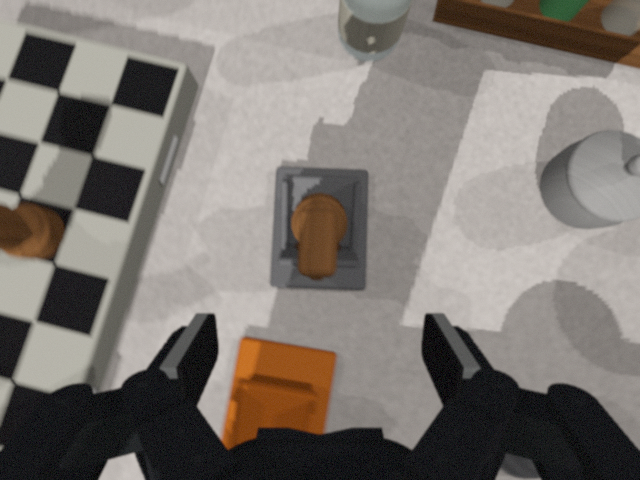

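```bash
python3 - <<'E'
from h import *
im=cv2.imread('pics/w1.png');cv2.imwrite('pics/w1c.png',cv2.convertScaleAbs(cv2.resize(im[160:295,250:390],None,fx=4.4,fy=4.4,interpolation=cv2.INTER_CUBIC),alpha=1.6))
E
```

```text
(no output)
```

View pics/w1c.png

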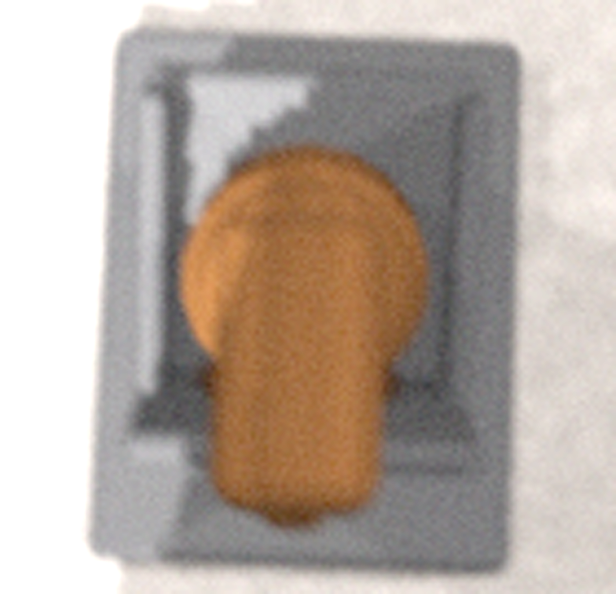

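```bash
cat >> h.py <<'E'
def knight(s,deg):
    y=np.radians(deg);xs=np.array([np.cos(y),np.sin(y),0]);ys=np.array([-xs[1],xs[0],0])
    a=-np.sin(.45)*xs+np.cos(.45)*np.array([0,0,1]);return np.array(s),xs,ys,a,np.cross(ys,a)
E
python3 - <<'E'
from h import *
for s in ([.567,.238,.05],[.567,.241,.05]):
  s,xs,ys,a,xk=knight(s,12)
  f=s+.005*a
  print(proj('wrist',[f,f+.025*xk,f-.025*ys,f+.025*ys,s+.098*a-.023*xk,s+.11*a]).round(1).tolist())
  b=[np.r_[s[:2],.01]+i*.065*xs+j*.05*ys for i,j in((1,1),(1,-1),(-1,-1),(-1,1))]
  print((proj('wrist',b)).round(0).tolist())
print('obs foot 319.1 221.6 top v 193.4 u 290.9 347.3; head end u 317.3 v 277; base',[(250+x/4.4,160+y/4.4) for x,y in((118,35),(520,45),(508,570),(92,552))])
E
```

```text
[[321.8, 221.1], [322.6, 194.2], [348.9, 221.8], [294.8, 220.3], [320.0, 286.4], [320.6, 261.6]]
[[277.0, 167.0], [370.0, 169.0], [369.0, 291.0], [271.0, 289.0]]
[[318.7, 220.3], [319.3, 193.4], [345.7, 221.0], [291.6, 219.6], [315.8, 285.4], [316.1, 260.5]]
[[274.0, 166.0], [367.0, 168.0], [366.0, 291.0], [268.0, 288.0]]
obs foot 319.1 221.6 top v 193.4 u 290.9 347.3; head end u 317.3 v 277; base [(276.8181818181818, 167.95454545454547), (368.1818181818182, 170.22727272727272), (365.45454545454544, 289.5454545454545), (270.9090909090909, 285.45454545454544)]
```

The wrist view shows the knight in line with the stand, its foot centred near (319,221). That gives a seat of about (0.567, 0.240) and a yaw of about 12°. Next I approach along the axis.

```bash
python3 - <<'E'
from h import *
s,xs,ys,a,xk=knight([.567,.240,.05],12)
T1=pose(s+.15*a,-a,-ys);T2=pose(s+.066*a,-a,-ys)
plan(T1,3);plan(T2,5,T1);plan(T2,8)
E
```

```text
row [-0.0014, -0.0004, 0.0026, -0.0005, -0.0029, 0.0469] x 3 ang/row deg 0.53 mm/row 14.1
path [0.492, 0.222, 0.211] [0.498, 0.224, 0.198] [0.503, 0.226, 0.185] [0.503, 0.226, 0.185]
row [0.0, 0.0, -0.0, -0.0, 0.0, 0.056] x 5 ang/row deg 0.0 mm/row 16.8
path [0.517, 0.229, 0.155] [0.525, 0.231, 0.14] [0.532, 0.233, 0.125] [0.539, 0.234, 0.109]
row [-0.0005, -0.0002, 0.001, -0.0003, -0.0008, 0.0526] x 8 ang/row deg 0.2 mm/row 15.8
path [0.506, 0.225, 0.181] [0.519, 0.229, 0.152] [0.532, 0.232, 0.124] [0.539, 0.234, 0.109]
```

```bash
python3 -m handwheel '[[-0.0014,-0.0004,0.0026,-0.0005,-0.0029,0.0469,1],[-0.0014,-0.0004,0.0026,-0.0005,-0.0029,0.0469,1],[-0.0014,-0.0004,0.0026,-0.0005,-0.0029,0.0469,1],[0,0,0,0,0,0.056,1],[0,0,0,0,0,0.056,1],[0,0,0,0,0,0.056,1],[0,0,0,0,0,0.056,1],[0,0,0,0,0,0.056,1]]'
python3 - <<'E'
from h import *
s,xs,ys,a,xk=knight([.567,.240,.05],12)
snap('wrist','w2.png');plan(pose(s+.066*a,-a,-ys),4)
f=s+.005*a;print(proj('wrist',[s+.098*a,s+.098*a+.013*ys,s+.098*a-.013*ys,s+.098*a+.028*xk,f+.025*xk]).round(0).tolist())
E
```

```text
time_s: 2.55
eef_pos: [0.5392, 0.2315, 0.1086]
eef_rot: [-0.022, 0.969, 0.106, 0.221]
wrist_force: [-0.4, 0.6, 0.1]
opening: 0.999
grasp_force: 0.0
row [0.0, 0.0004, 0.0007, 0.0019, -0.0023, -0.0021] x 4 ang/row deg 0.14 mm/row 1.1
path [0.539, 0.233, 0.108] [0.539, 0.233, 0.109] [0.539, 0.234, 0.109] [0.539, 0.234, 0.109]
[[313.0, 380.0], [274.0, 380.0], [352.0, 380.0], [313.0, 304.0], [316.0, 229.0]]
```

View pics/w2.png

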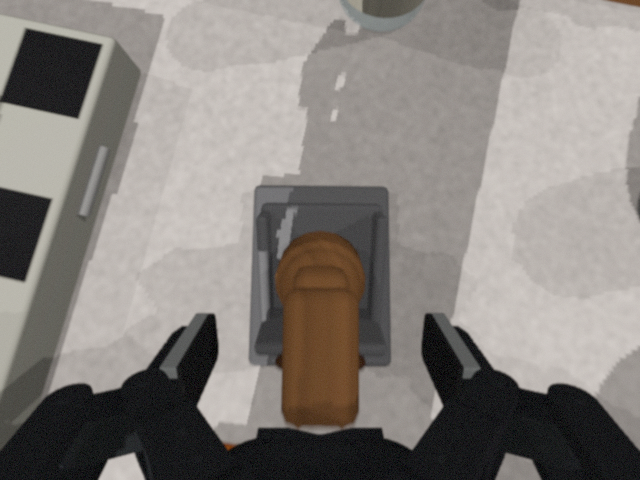

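The head is centred between the fingers (u 283–358) and the muzzle points away from the robot. Closing the gripper now.

```bash
python3 -m handwheel '[[0,0,0,0,0,0,0],[0,0,0,0,0,0,0],[0,0,0,0,0,0,0],[0,0,0,0,0,0,0],[0,0,0,0,0,0,0],[0,0,0,0,0,0,0],[0,0,0,0,0,0,0],[0,0,0,0,0,0,0]]'
```

```text
time_s: 3.4
eef_pos: [0.5395, 0.2319, 0.1107]
eef_rot: [-0.022, 0.969, 0.106, 0.222]
wrist_force: [-4.6, -2.4, 6.4]
opening: 0.302
grasp_force: 58.4
```

```bash
python3 -m handwheel '[[0,0,0,0,0,-0.02,0],[0,0,0,0,0,-0.03,0],[0,0,0,0,0,-0.05,0],[0,0,0,0,0,-0.06,0],[0,0,0,0,0,-0.06,0],[0,0,0,0,0,-0.06,0],[0,0,0,0,0,-0.06,0],[0,0,0,0,0,-0.06,0]]'
python3 - <<'E'
from h import *
# knight in tool: axis = -z. grasp ~74mm above foot => foot 66 mm ahead of TCP
ax=-cur()[:3,2];print('tilt',np.degrees(np.arccos(ax[2])),cur().round(3).tolist())
T=cur();yaw=np.arctan2(T[1,0],T[0,0]);print('toolx yaw',np.degrees(yaw), ctrl.get_obs()['q'])
pan=np.array([.645,-.240])
for yd in(10,-25):
  yr=np.radians(yd);ys=np.array([-np.sin(yr),np.cos(yr),0])
  Tg=pose(np.r_[pan,.125+.066+.06],[0,0,-1],-ys)
  Tm=Tg.copy();Tm[2,3]=.27
  print(yd);plan(Tm,20)
E
```

```text
time_s: 4.2
eef_pos: [0.4866, 0.2208, 0.2179]
eef_rot: [-0.022, 0.969, 0.106, 0.22]
wrist_force: [0.3, -0.8, -2.5]
opening: 0.296
grasp_force: 59.5
tilt 25.579172815555996 [[0.881, 0.215, 0.422, 0.487], [0.195, -0.977, 0.09, 0.221], [0.432, 0.003, -0.902, 0.218], [0.0, 0.0, 0.0, 1.0]]
toolx yaw 12.514886298867898 [ 0.20173621 -0.15911067  2.06599234  0.00475734  0.78828775  1.55238805]
10
row [-0.0001, -0.0071, 0.0007, 0.0127, 0.0805, -0.0059] x 20 ang/row deg 1.28 mm/row 24.5
path [0.534, 0.083, 0.237] [0.573, -0.032, 0.25] [0.613, -0.148, 0.262] [0.645, -0.24, 0.27]
-25
row [-0.0023, -0.0069, 0.0102, 0.0358, 0.0749, -0.0022] x 20 ang/row deg 2.26 mm/row 24.9
path [0.562, 0.095, 0.245] [0.608, -0.02, 0.258] [0.636, -0.141, 0.266] [0.645, -0.24, 0.27]
```

```bash
python3 -m handwheel '[[0,-0.0071,0.0007,0.0127,0.0805,-0.0059,0],[0,-0.0071,0.0007,0.0127,0.0805,-0.0059,0],[0,-0.0071,0.0007,0.0127,0.0805,-0.0059,0],[0,-0.0071,0.0007,0.0127,0.0805,-0.0059,0],[0,-0.0071,0.0007,0.0127,0.0805,-0.0059,0],[0,-0.0071,0.0007,0.0127,0.0805,-0.0059,0],[0,-0.0071,0.0007,0.0127,0.0805,-0.0059,0],[0,-0.0071,0.0007,0.0127,0.0805,-0.0059,0]]'
python3 -m handwheel '[[0,-0.0071,0.0007,0.0127,0.0805,-0.0059,0],[0,-0.0071,0.0007,0.0127,0.0805,-0.0059,0],[0,-0.0071,0.0007,0.0127,0.0805,-0.0059,0],[0,-0.0071,0.0007,0.0127,0.0805,-0.0059,0],[0,-0.0071,0.0007,0.0127,0.0805,-0.0059,0],[0,-0.0071,0.0007,0.0127,0.0805,-0.0059,0],[0,-0.0071,0.0007,0.0127,0.0805,-0.0059,0],[0,-0.0071,0.0007,0.0127,0.0805,-0.0059,0]]'
python3 -m handwheel '[[0,-0.0071,0.0007,0.0127,0.0805,-0.0059,0],[0,-0.0071,0.0007,0.0127,0.0805,-0.0059,0],[0,-0.0071,0.0007,0.0127,0.0805,-0.0059,0],[0,-0.0071,0.0007,0.0127,0.0805,-0.0059,0],[0,0,0,0,0,0,0],[0,0,0,0,0,0,0],[0,0,0,0,0,0,0],[0,0,0,0,0,0,0]]'
python3 - <<'E'
from h import *
T=cur();print(T.round(4).tolist(),ctrl.get_obs()['wrist_force'])
a=snap('scene','s3.png');b=snap('side','d3.png')
out=[]
for n,im in(('scene',a),('side',b)):
  p=T[:3,3]-[0,0,.06];u=proj(n,[p])[0].astype(int);x0,y0=u[0]-50,u[1]-75;print(n,x0,y0)
  # predicted foot centre, foot edge, neck top
  f=T[:3,3]+.066*T[:3,2];print(proj(n,[f,f+[0,0,.055],f+[0,0,.11],[.645,-.24,.125]]).round(1).tolist())
  out.append(cv2.resize(im[y0:y0+150,x0:x0+100],(400,600),interpolation=cv2.INTER_CUBIC))
cv2.imwrite('pics/c3.png',cv2.convertScaleAbs(np.hstack(out),alpha=1.4))
E
```

```text
time_s: 5.0
eef_pos: [0.5503, 0.0362, 0.242]
eef_rot: [-0.015, 0.986, 0.099, 0.133]
wrist_force: [0.3, 0.3, -3.6]
opening: 0.296
grasp_force: 59.7
time_s: 5.8
eef_pos: [0.6142, -0.148, 0.2609]
eef_rot: [-0.007, 0.995, 0.091, 0.044]
wrist_force: [-0.0, -0.2, -3.6]
opening: 0.297
grasp_force: 59.7
time_s: 6.6
eef_pos: [0.6463, -0.2389, 0.2684]
eef_rot: [-0.003, 0.996, 0.087, 0.001]
wrist_force: [-0.0, -0.3, -3.2]
opening: 0.294
grasp_force: 60.1
[[0.9847, 0.174, 0.001, 0.6463], [0.174, -0.9847, 0.007, -0.2389], [0.0022, -0.0068, -1.0, 0.2684], [0.0, 0.0, 0.0, 1.0]] [-0.00582673 -0.32086505 -3.20835978]
scene 111 89
[[162.0, 166.9], [158.2, 145.4], [154.0, 122.6], [167.4, 194.8]]
side 431 172
[[480.8, 249.7], [485.4, 226.4], [490.2, 201.9], [474.6, 280.9]]
```

View pics/c3.png

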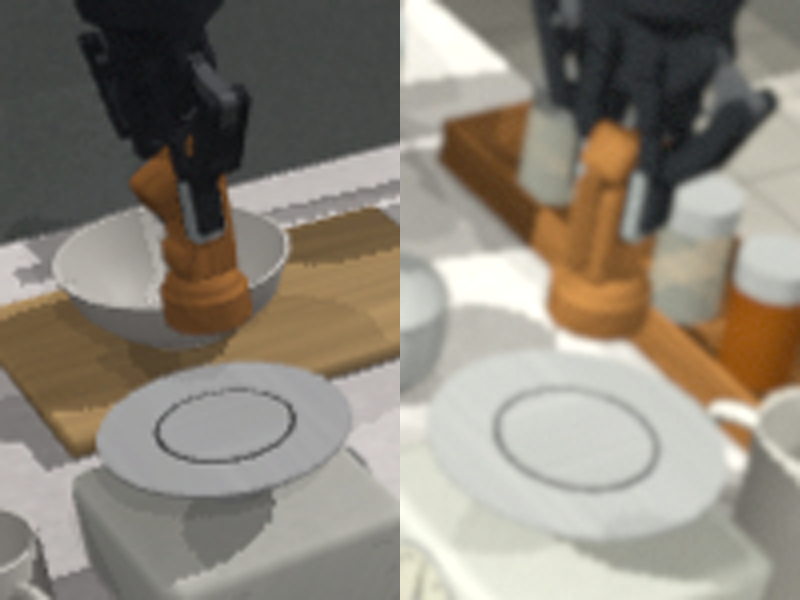

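The knight hangs upright over the pan, with the foot near crop (206,320) in scene and (598,307) in side. I'll check its tilt with a model overlay.

```bash
cat > ov.py <<'E'
from h import *
def overlay(A,B,F,out,L=[(0,.025),(.03,.017)]):
    tiles=[]
    for n,f in(('scene',A),('side',B)):
        im=cv2.imread(f);u=proj(n,[F[:3,3]])[0].astype(int);x0,y0=u[0]-33,u[1]-70;k=6
        t=cv2.convertScaleAbs(cv2.resize(im[y0:y0+100,x0:x0+66],None,fx=k,fy=k,interpolation=cv2.INTER_CUBIC),alpha=1.4)
        def dr(P,c):
            P=F[:3,:3]@np.array(P).T+F[:3,3:];q=((proj(n,P.T)-[x0,y0]+.5)*k).astype(int);cv2.polylines(t,[q.reshape(-1,1,2)],False,c,1)
        th=np.linspace(0,2*np.pi,60)
        for z,r in L:dr(np.c_[r*np.cos(th),r*np.sin(th),0*th+z],(0,255,0))
        for y in(-.013,.013):dr([(.013,y,.03),(.013,y,.075),(.028,y,.075),(.028,y,.095),(-.023,y,.098),(-.023,y,.03),(.013,y,.03)],(255,255,0))
        dr([(0,0,0),(0,0,.11)],(0,0,255));tiles.append(t)
    cv2.imwrite(out,np.hstack(tiles))
E
python3 - <<'E'
from ov import *
print(tri([('scene',(162.5,169)),('side',(480.6,248.8))]))
T=cur();F=np.eye(4);F[:3,0]=T[:3,0];F[:3,1]=-T[:3,1];F[:3,2]=-T[:3,2];F[:3,3]=T[:3,3]+.067*T[:3,2];print(F[:3,3])
overlay('pics/s3.png','pics/d3.png',F,'pics/o3.png')
E
```

```text
(array([ 0.64869059, -0.23345553,  0.20023599]), [[-0.4, -0.1], [-0.5, 0.1]])
[ 0.64661678 -0.238739    0.20159761]
```

View pics/o3.png

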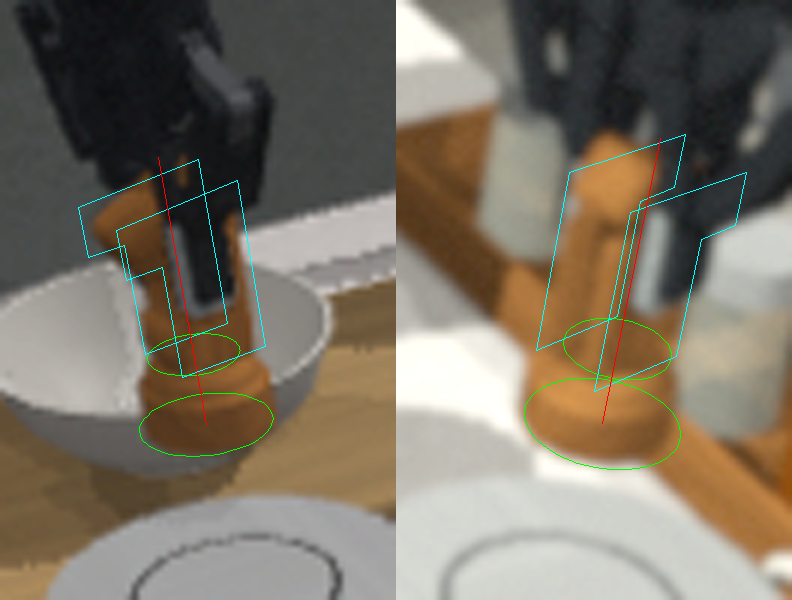

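```bash
python3 - <<'E'
from h import *
y=np.radians(10);ys=np.array([-np.sin(y),np.cos(y),0])
plan(pose([.645,-.2405,.206],[0,0,-1],-ys),7)
E
```

```text
row [-0.0003, -0.0001, 0.0, -0.0009, 0.0006, 0.0298] x 7 ang/row deg 0.06 mm/row 8.9
path [0.646, -0.24, 0.251] [0.646, -0.24, 0.233] [0.645, -0.24, 0.215] [0.645, -0.24, 0.206]
```

```bash
python3 -m handwheel '[[-0.0003,-0.0001,0,-0.0009,0.0006,0.0298,0],[-0.0003,-0.0001,0,-0.0009,0.0006,0.0298,0],[-0.0003,-0.0001,0,-0.0009,0.0006,0.0298,0],[-0.0003,-0.0001,0,-0.0009,0.0006,0.0298,0],[-0.0003,-0.0001,0,-0.0009,0.0006,0.0298,0],[-0.0003,-0.0001,0,-0.0009,0.0006,0.0298,0],[-0.0003,-0.0001,0,-0.0009,0.0006,0.0298,0],[0,0,0,0,0,0,0]]'
python3 -m handwheel '[[0,0,0,0,0,0,0],[0,0,0,0,0,0,0],[0,0,0,0,0,0.0033,0],[0,0,0,0,0,0.0033,0],[0,0,0,0,0,0.0033,0],[0,0,0,0,0,0.0033,0],[0,0,0,0,0,0.0033,0],[0,0,0,0,0,0.0033,0]]'
python3 - <<'E'
from h import *
print(cur().round(4).tolist(),ctrl.get_obs()['torque'])
E
```

```text
time_s: 7.5
eef_pos: [0.6442, -0.241, 0.2035]
eef_rot: [-0.001, 0.996, 0.087, -0.001]
wrist_force: [-0.2, 0.2, -3.1]
opening: 0.296
grasp_force: 60.1
time_s: 8.3
eef_pos: [0.6451, -0.2414, 0.1997]
eef_rot: [0.0, 0.996, 0.087, 0.0]
wrist_force: [-0.3, 0.4, -3.2]
opening: 0.296
grasp_force: 60.1
[[0.9849, 0.1731, 0.0002, 0.6451], [0.1731, -0.9849, -0.0004, -0.2414], [0.0001, 0.0004, -1.0, 0.1997], [0.0, 0.0, 0.0, 1.0]] [-0.00067956 -0.01180561 -0.03316406]
```

```bash
python3 -m handwheel '[[0,0,0,0,0,0.0025,0],[0,0,0,0,0,0.0025,0],[0,0,0,0,0,0.0025,0],[0,0,0,0,0,0.0025,0],[0,0,0,0,0,0.0025,0],[0,0,0,0,0,0.0025,0],[0,0,0,0,0,0,0],[0,0,0,0,0,0,0]]'
python3 -m handwheel '[[0,0,0,0,0,0.0025,0],[0,0,0,0,0,0.0025,0],[0,0,0,0,0,0.0025,0],[0,0,0,0,0,0.0025,0],[0,0,0,0,0,0,0],[0,0,0,0,0,0,0],[0,0,0,0,0,0,0],[0,0,0,0,0,0,0]]'
```

```text
time_s: 9.1
eef_pos: [0.6451, -0.2414, 0.1953]
eef_rot: [0.0, 0.996, 0.087, 0.0]
wrist_force: [-0.2, 0.0, -2.4]
opening: 0.291
grasp_force: 60.1
time_s: 9.9
eef_pos: [0.6451, -0.2414, 0.1923]
eef_rot: [0.0, 0.996, 0.087, 0.0]
wrist_force: [0.5, 0.2, -3.7]
opening: 0.298
grasp_force: 60.1
```

```bash
for i in 1; do python3 -m handwheel '[[0,0,0,0,0,0.0017,0],[0,0,0,0,0,0.0017,0],[0,0,0,0,0,0.0017,0],[0,0,0,0,0,0.0017,0],[0,0,0,0,0,0,0],[0,0,0,0,0,0,0],[0,0,0,0,0,0,0],[0,0,0,0,0,0,0]]'; done
python3 -m handwheel '[[0,0,0,0,0,0.0017,0],[0,0,0,0,0,0.0017,0],[0,0,0,0,0,0.0017,0],[0,0,0,0,0,0.0017,0],[0,0,0,0,0,0,0],[0,0,0,0,0,0,0],[0,0,0,0,0,0,0],[0,0,0,0,0,0,0]]'
python3 - <<'E'
from h import *
print(ctrl.get_obs()['torque'],ctrl.get_obs()['wrist_force'])
snap('scene','s4.png');snap('side','d4.png')
from ov import *
T=cur();F=np.eye(4);F[:3,0]=T[:3,0];F[:3,1]=-T[:3,1];F[:3,2]=-T[:3,2];F[:3,3]=T[:3,3]+.067*T[:3,2];print(F[:3,3])
overlay('pics/s4.png','pics/d4.png',F,'pics/o4.png',[(0,.025)])
E
```

```text
time_s: 10.7
eef_pos: [0.6452, -0.2414, 0.1904]
eef_rot: [0.0, 0.996, 0.087, 0.0]
wrist_force: [-0.3, -0.2, -2.2]
opening: 0.299
grasp_force: 60.2
time_s: 11.5
eef_pos: [0.6452, -0.2415, 0.1883]
eef_rot: [0.0, 0.996, 0.087, 0.0]
wrist_force: [0.4, 0.3, -1.0]
opening: 0.295
grasp_force: 60.4
[ 0.00422476 -0.12065935 -0.05236124] [ 0.35394387  0.2746823  -1.02356522]
[ 0.64517631 -0.24148883  0.12126971]
```

View pics/o4.png

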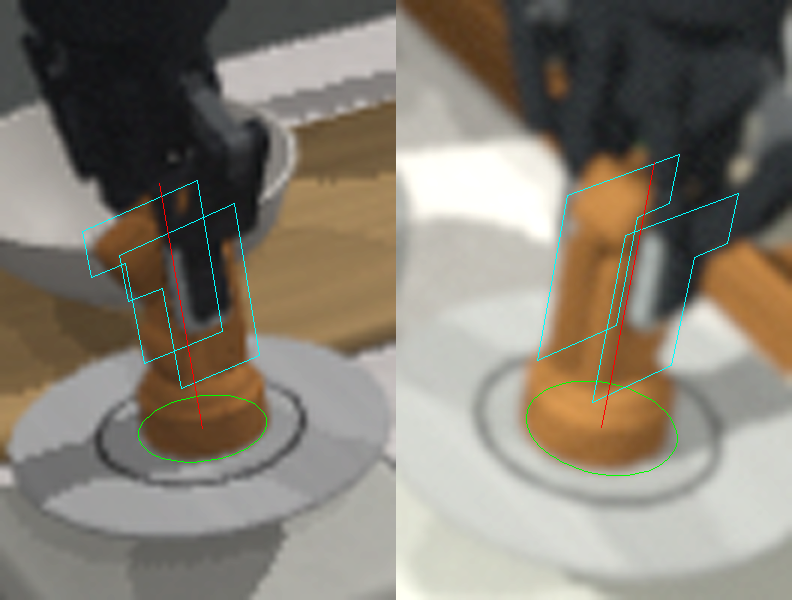

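```bash
python3 - <<'E'
from h import *
a=[]
for i in range(16):
    ctrl.camera('wrist');o=ctrl.get_obs();a.append(np.r_[o['wrist_force'],o['torque']])
a=np.array(a);print(a.mean(0).round(4),a.std(0).round(3),o['time_s'])
E
```

```text
[ 0.5486 -0.4442 -0.5816 -0.0518 -0.116  -0.0052] [0.528 0.462 0.626 0.035 0.029 0.029] 12.4
```

The foot is on the pan and well inside the ring, at about 2.5 N. The moment hints at contact on the muzzle-side edge, so I'll tilt 1° about the foot and compare the moment.

```bash
cat > ft.py <<'E'
from h import *
a=[]
for i in range(14):
    ctrl.camera('wrist');o=ctrl.get_obs();a.append(np.r_[o['wrist_force'],o['torque']])
a=np.array(a);print(a.mean(0).round(3),'t',o['time_s'],cur()[:3,2].round(4),cur()[:3,3].round(4))
E
python3 -m handwheel '[[0,0.0014,0,-0.001,0,0,0],[0,0.0014,0,-0.001,0,0,0],[0,0.0014,0,-0.001,0,0,0],[0,0.0014,0,-0.001,0,0,0],[0,0,0,0,0,0,0],[0,0,0,0,0,0,0],[0,0,0,0,0,0,0],[0,0,0,0,0,0,0]]'; python3 ft.py
```

```text
time_s: 13.2
eef_pos: [0.644, -0.2417, 0.1883]
eef_rot: [-0.001, 0.996, 0.087, 0.009]
wrist_force: [0.4, -0.2, -1.2]
opening: 0.294
grasp_force: 60.4
[ 1.449 -0.518 -0.455 -0.158 -0.259  0.012] t 13.9 [ 0.0177  0.0027 -0.9998] [ 0.6439 -0.2416  0.1882]
```

```bash
python3 -m handwheel '[[0,0,0,0,0,-0.004,0],[0,0,0,0,0,-0.006,0],[0,0,0,0,0,-0.01,0],[0,-0.0014,0,0.001,0,-0.01,0],[0,-0.0014,0,0.001,0,0,0],[0,-0.0014,0,0.001,0,0,0],[0,-0.0014,0,0.001,0,0,0],[0,0,0,0,0,0,0]]'; python3 ft.py
```

```text
time_s: 14.7
eef_pos: [0.6449, -0.2413, 0.1969]
eef_rot: [0.0, 0.996, 0.087, -0.0]
wrist_force: [-0.3, -0.6, -3.3]
opening: 0.297
grasp_force: 60.1
[-0.11   0.21  -3.122  0.006 -0.01   0.01 ] t 15.4 [ 2.e-04 -3.e-04 -1.e+00] [ 0.6449 -0.2414  0.1972]
```

With the tool vertical, the contact pressure sits within the foot, so the knight is upright. I'll set it down again slowly to about full weight.

```bash
python3 -m handwheel '[[0,0,0,0,0,0.0025,0],[0,0,0,0,0,0.0025,0],[0,0,0,0,0,0.0025,0],[0,0,0,0,0,0.0025,0],[0,0,0,0,0,0.0025,0],[0,0,0,0,0,0.0025,0],[0,0,0,0,0,0.0025,0],[0,0,0,0,0,0.002,0]]'
python3 -m handwheel '[[0,0,0,0,0,0.002,0],[0,0,0,0,0,0.002,0],[0,0,0,0,0,0.002,0],[0,0,0,0,0,0.002,0],[0,0,0,0,0,0.002,0],[0,0,0,0,0,0.001,0],[0,0,0,0,0,0,0],[0,0,0,0,0,0,0]]'; python3 ft.py
```

```text
time_s: 16.2
eef_pos: [0.645, -0.2414, 0.1914]
eef_rot: [0.0, 0.996, 0.087, 0.0]
wrist_force: [-0.7, 1.2, -1.8]
opening: 0.295
grasp_force: 60.2
time_s: 17.0
eef_pos: [0.645, -0.2415, 0.1882]
eef_rot: [0.0, 0.996, 0.087, 0.0]
wrist_force: [-1.1, 0.7, -0.9]
opening: 0.296
grasp_force: 60.4
[-0.614  0.388 -0.707  0.127  0.136  0.014] t 17.7 [ 3.e-04 -4.e-04 -1.e+00] [ 0.645  -0.2414  0.1881]
```

```bash
python3 -m handwheel '[[0,0,0,0,0,0.0017,0],[0,0,0,0,0,0.0017,0],[0,0,0,0,0,0,0],[0,0,0,0,0,0,0],[0,0,0,0,0,0,0.34],[0,0,0,0,0,0,0.4],[0,0,0,0,0,0,0.5],[0,0,0,0,0,0,0.6]]'
python3 -m handwheel '[[0,0,0,0,0,0,0.8],[0,0,0,0,0,0,0.8],[0,0,0,0,0,-0.02,0.8],[0,0,0,0,0,-0.05,0.8],[0,0,0,0,0,-0.06,0.8],[0,0,0,0,0,-0.07,0.8],[0,0,0,0,0,-0.08,0.8],[0,0,0,0,0,-0.08,0.8]]'
python3 - <<'E'
from ov import *
snap('scene','s5.png');snap('side','d5.png');F=np.eye(4);y=np.radians(10);F[:2,:2]=[[np.cos(y),-np.sin(y)],[np.sin(y),np.cos(y)]];F[:3,3]=[.645,-.2405,.12]
overlay('pics/s5.png','pics/d5.png',F,'pics/o5.png',[(0,.025),(.0,.04)])
E
```

```text
time_s: 18.5
eef_pos: [0.645, -0.2415, 0.1871]
eef_rot: [0.0, 0.996, 0.087, 0.0]
wrist_force: [-0.4, -0.2, -0.3]
opening: 0.603
grasp_force: 0.0
time_s: 19.3
eef_pos: [0.6451, -0.2415, 0.2976]
eef_rot: [0.001, 0.996, 0.087, 0.001]
wrist_force: [-0.7, -0.7, -0.0]
opening: 0.801
grasp_force: 0.0
```

View pics/o5.png

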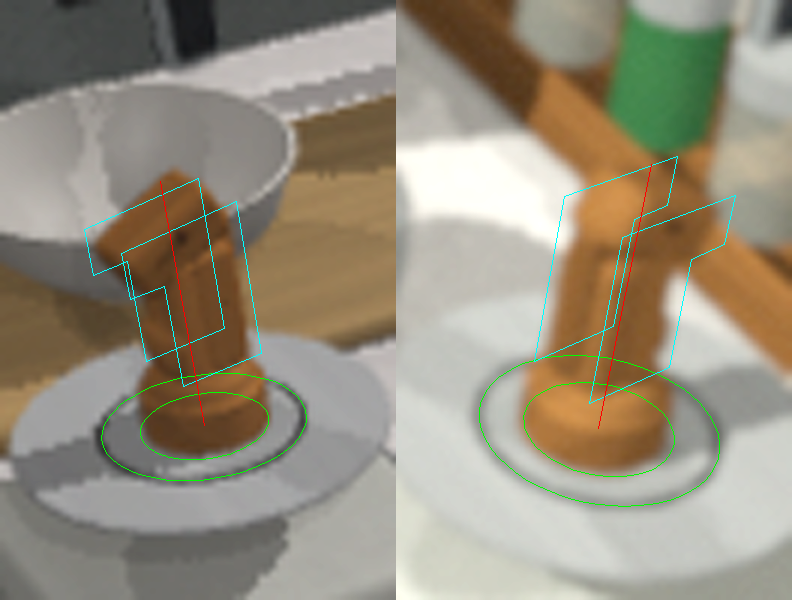

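The knight stands upright and free, with its foot (scene about (205,425), side about (598,420)) central within the ring. The gripper is clear above it, so I'll let the pan settle and hand in.

```bash
python3 -m handwheel '[[0,0,0,0,0,-0.03,0.8],[0,0,0,0,0,0,0.8],[0,0,0,0,0,0,0.8],[0,0,0,0,0,0,0.8],[0,0,0,0,0,0,0.8],[0,0,0,0,0,0,0.8],[0,0,0,0,0,0,0.8],[0,0,0,0,0,0,0.8]]'; python3 -c "from bench import ctrl;print(ctrl.hand_in())"
```

```text
time_s: 20.2
eef_pos: [0.6449, -0.2414, 0.3039]
eef_rot: [0.0, 0.996, 0.087, 0.0]
wrist_force: [0.1, 0.1, -0.1]
opening: 0.797
grasp_force: 0.0
the job is handed in; nothing more can be done
None
```

The knight is standing upright inside the ring on the scale pan, released and handed in at 20.2 s; it weighed about 3.1 N (0.32 kg) in the gripper, and I touched it down once, lifted it about 9 mm to level it, then set it down again.

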